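# Load the die nest from the kit tray

### The arm

A 6-joint arm with a two-finger parallel gripper is mounted at the origin on the work surface; the furniture and walls round the work are solid. World frame = base frame: x ahead of the robot, y to its left, z up, the work surface at z = 0. Lengths are in m, angles in degrees, forces in N, time in s.
With the tool pointing down it reaches from about 0.35 to 0.875 m from the base axis. Payload 4.2 kg.
Tool frame: the origin (TCP) lies between the finger pads; the fingertips stand 25 mm ahead of it and the grasp point (between the pads) lies 6 mm ahead of it (r.tips_ahead is the distance from the TCP to the fingertips, in m); z points along the fingers, y is the direction in which the jaws open and shut (so a half turn about z gives the same grasp; the last joint's range is limited). The gripper opens to 87 mm and grips with 3 to 60 N. Pads are 19 mm wide; open, the fingers measure 117 mm over their backs; the gripper's body (75 mm by 190 mm) begins 51 mm behind the grasp point.
Start: joints at [80.879, 22.042, 0.453, 0, -68.411, -14.817], TCP at [0.254, 0.571, 0.248] pointing down, gripper open.
Joint ranges: [-179.83, 179.83], [-69.29, 118.12], [-61.27, 80.66], [-181.25, 117.63], [-171.15, -9.14], [-177.46, 177.46]. Speed limits (degrees/s): [159.86, 159.86, 180, 180, 180, 180].

### API

Orientations are given as a 3x3 rotation matrix whose columns are the frame's x, y, z axes.
In Python, from station import r, vision, finish_job gives the robot as it stands.
- The arm moves only by the shell command python3 -m jog 'ROWS'. ROWS is a JSON object of lists of equal length, an entry for each row: "rot": the turn, a rotation vector about the world's x, y, z in degrees, a list of three; "delta_pos": the shift along the world's x, y, z in mm, a list of three; "grip": the opening in per cent of the stroke, from 0 (shut) to 100 (fully open). A call has 1 to 10 rows; each row shifts and turns the commanded pose from where the row before left it; what a row does not reach is not made up. A row lasts 1/12 s, in which the tool goes at most 41.7 mm and 7.16 degrees, less where a joint would pass 70% of its speed; a pose out of reach is approached as far as the arm can. A call with a gripper value outside its range is refused whole. The fingers move at their own pace and stop on an object; the grip force is fixed at half the most. Time passes only in rows, so rows that do not move let the fingers close. It gives the time, the measured TCP pose, the force and the opening at its end, in the units of the state.
- r.sense(): the state, without advancing time (a new reading comes with each control period).
- vision.capture(name): name is "scene" or "side" or "wrist"; returns a dict with "frame" (480x640x3 uint8, red, green, blue), "K" (3x3 intrinsics, pixels), "k1" (the pictures are not rectified: a ray, as slopes to the right and down, at radius r is drawn at 1 + k1 r^2 times it, then the intrinsics apply), "xyz" and "orientation" of the camera in the world. Camera axes: x right, y up, looking along -z (the intrinsics and any distortion apply to the point x, -y, -z); pixel columns grow to the right and rows downward; lengths in m; the calibration is good to about 2 mm. A picture is of the moment at which its call begins. There is no depth.
- finish_job(): hands the job in, once; it reports no verdict.
The state is a dict: "time_s": time; "joints": joint angles; "joint_velocities": joint speeds; "effort": joint torques, N m; "tcp_pos": TCP position; "ee_rot": TCP orientation; "wrist_force": force on the tool from outside, world axes, zero at the start; "moment": the same for the moment, N m; "gripper_width": opening from 0.0 (shut) to 1.0 (fully open).
Only numpy, scipy, OpenCV 4.12 (cv2) and the standard library are available. Lean on these libraries where they do the work, as an engineer would, in place of code of your own. Each camera call takes 0.05 s, during which the arm holds its last target. There are 200 camera calls.

### The job

Carry the open kit tray level, with its die inserts in it, by its grip post and set it down squarely on the black tray mat, then take out every insert and press each fully home in a recess of the die nest, flush with the plate and with its narrow nose toward the brass index pin of that recess. The recesses hold an insert proud until it is pushed down. Leave the empty tray squarely on its mat (put it back if it gets knocked off) and do not disturb the step gauge that lies nearby.

Things in the scene. Friction and masses are not known exactly. Their poses are not given: they have to be found in the camera images.
- kit_tray: Loose open grey tray, 108 mm (own x) by 148 mm (y), rim 26 mm high, floor 6 mm thick, 0.28 kg empty. A 19 mm high cross bar makes 2 x 2 cells, centres x +-28, y +-38 mm. A black grip post in the middle, 30 mm along y, 14 mm thick along x, top 75 mm above the underside, is gripped across its x faces. Origin: centre of the underside; z up.
- tray_mat: Fixed black rubber mat with a thin white border, 112 mm (own x) by 150 mm (own y), 2 mm thick: the working place of the tray, which belongs centred on it with its long side along the mat's long side, either way round. Origin: centre of the underside.
- nest: Fixed aluminium plate 220 (own x) x 90 (y) x 30 mm high. 4 recesses at x = -81, -27, 27, 81, y = 0, each 36 (x) x 64 (y) mm, 20 deep, 3 mm chamfer. Beside the +y end of each stands a brass index pin, 7 mm across, 7 high, at y = 40. A lifter pad in each recess holds an insert 7 mm proud by friction; a push of 8 N or a little more drives it down and it stays. Origin: centre of underside; z up.
- recess_1 (a point): Centre of the mouth of the nest's recess at x = -81 mm, level with the plate's top
- recess_2 (a point): Centre of the mouth of the nest's recess at x = -27 mm, level with the plate's top
- recess_3 (a point): Centre of the mouth of the nest's recess at x = 27 mm, level with the plate's top
- recess_4 (a point): Centre of the mouth of the nest's recess at x = 81 mm, level with the plate's top
- lifter_1 (a joint): Lifter pad of recess 1: 0 m up, 0.007 m when pushed down level with the recess floor (insert flush)
- lifter_2 (a joint): Lifter pad of recess 2: 0 m up, 0.007 m when pushed down level with the recess floor (insert flush)
- lifter_3 (a joint): Lifter pad of recess 3: 0 m up, 0.007 m when pushed down level with the recess floor (insert flush)
- lifter_4 (a joint): Lifter pad of recess 4: 0 m up, 0.007 m when pushed down level with the recess floor (insert flush)
- insert_1: Loose steel die insert, 0.12 kg: block 60 (own x) x 32 (y) x 20 mm high; its last 12 mm at +x is a narrow nose, 18 mm wide. On top a dark grip rib, x -20 to +16, 14 wide (y), 20 to 50 mm above the underside, gripped across its y faces. All alike; three or four present, each in a tray cell at the start. Origin: centre of underside; +x toward the nose.
- insert_2: Loose steel die insert, 0.12 kg: block 60 (own x) x 32 (y) x 20 mm high; its last 12 mm at +x is a narrow nose, 18 mm wide. On top a dark grip rib, x -20 to +16, 14 wide (y), 20 to 50 mm above the underside, gripped across its y faces. All alike; three or four present, each in a tray cell at the start. Origin: centre of underside; +x toward the nose.
- insert_3: Loose steel die insert, 0.12 kg: block 60 (own x) x 32 (y) x 20 mm high; its last 12 mm at +x is a narrow nose, 18 mm wide. On top a dark grip rib, x -20 to +16, 14 wide (y), 20 to 50 mm above the underside, gripped across its y faces. All alike; three or four present, each in a tray cell at the start. Origin: centre of underside; +x toward the nose.
- insert_4: Loose steel die insert, 0.12 kg: block 60 (own x) x 32 (y) x 20 mm high; its last 12 mm at +x is a narrow nose, 18 mm wide. On top a dark grip rib, x -20 to +16, 14 wide (y), 20 to 50 mm above the underside, gripped across its y faces. All alike; three or four present, each in a tray cell at the start. Origin: centre of underside; +x toward the nose.
- insert_1_nose (a point): Tip of the nose of insert_1, at its top edge
- insert_2_nose (a point): Tip of the nose of insert_2, at its top edge
- insert_3_nose (a point): Tip of the nose of insert_3, at its top edge
- insert_4_nose (a point): Tip of the nose of insert_4, at its top edge
- step_gauge: Small aluminium step gauge, 26x68x24 mm, loose bystander. Origin: centre of the underside.

How it is judged:
By the outcome, as a careful person would: the job done as asked, in the order asked, and still so for the second after the job is handed in, with the robot touching nothing.
Of insert_1, insert_2, insert_3, insert_4 only 3 to 4 are there at a start; the rules pass over those that are not, and their reading is None.
At some moment in a run one of kit_tray may be knocked a few centimetres aside while the robot is not near it.
It also fails if it takes over 210 s, if anything falls off the work surface, if the arm or the gripper's body presses on something with over 40 N, if the wrist force passes 120 N, or if a joint passes its speed limit or range.

## Working session

There is one attempt and no reset: what is moved stays moved. The work goes in short steps, Python scripts to look and compute and a shell command to move; the robot and the scene stay as the last step left them, time stands still between calls to the robot, and variables do not carry over. Pictures are saved under pics/ and viewed, about 12 in all and at most 16, crops included, and the job is handed in when it is done.

```bash
ls; mkdir -p pics
cat > h.py <<'E'
import numpy as np, cv2
from station import r, vision, finish_job
def cap(n,f):
    c=vision.capture(n); cv2.imwrite(f'pics/{f}.png',c['frame'][:,:,::-1])
    np.savez(f'pics/{f}.npz',K=c['K'],k1=c['k1'],p=c['xyz'],R=c['orientation']); return c
def ray(f,u,v):
    d=np.load(f'pics/{f}.npz');K=d['K'];k=float(d['k1'])
    x=(u-K[0,2])/K[0,0];y=(v-K[1,2])/K[1,1];a,b=x,y
    for _ in range(20):
        s=1+k*(a*a+b*b);a,b=x/s,y/s
    return d['p'],d['R']@np.array([a,-b,-1.])
def at(f,u,v,z):
    p,q=ray(f,u,v);return p+q*(z-p[2])/q[2]
def proj(f,P):
    d=np.load(f'pics/{f}.npz');K=d['K'];k=float(d['k1'])
    c=d['R'].T@(np.array(P)-d['p']);a,b=c[0]/-c[2],-c[1]/-c[2];s=1+k*(a*a+b*b)
    return np.array([K[0,0]*a*s+K[0,2],K[1,1]*b*s+K[1,2]])
def st():
    s=r.sense();print(round(s['time_s'],2),np.round(s['tcp_pos'],4),np.round(s['wrist_force'],1),s['gripper_width']);print(np.round(s['ee_rot'],3));return s
E
python3 - <<'E'
from h import *
for n in('scene','side','wrist'):
    c=cap(n,n+'0');print(n,c['K'],c['k1'],c['xyz'],np.round(c['orientation'],3))
st();print(r.tips_ahead)
E
```

```text
pics
scene [[623.52501245   0.         327.83076568]
 [  0.         623.52501245 242.69173881]
 [  0.           0.           1.        ]] -0.2207944024977726 [-0.11782558 -1.0658574   0.49105988] [[ 0.818  0.226 -0.528]
 [-0.575  0.33  -0.749]
 [ 0.006  0.916  0.4  ]]
side [[524.64859036   0.         311.3793111 ]
 [  0.         524.64859036 244.33864131]
 [  0.           0.           1.        ]] 0.029288292871808765 [ 0.847176   -0.44576295  0.76186292] [[ 0.545 -0.701  0.46 ]
 [ 0.838  0.462 -0.29 ]
 [-0.009  0.544  0.839]]
wrist [[397.29407607   0.         319.84554962]
 [  0.         397.29407607 237.2614921 ]
 [  0.           0.           1.        ]] 0.026795987503324206 [0.32199087 0.54092583 0.3822604 ] [[-0.407  0.879  0.248]
 [-0.913 -0.392 -0.109]
 [ 0.002 -0.271  0.963]]
0.15 [0.2534 0.5709 0.2467] [-0.7 -0.5  0.8] 1.0006711645515975
[[ 0.914 -0.406 -0.001]
 [-0.406 -0.914 -0.002]
 [ 0.     0.002 -1.   ]]
0.025
```

View pics/scene0.png

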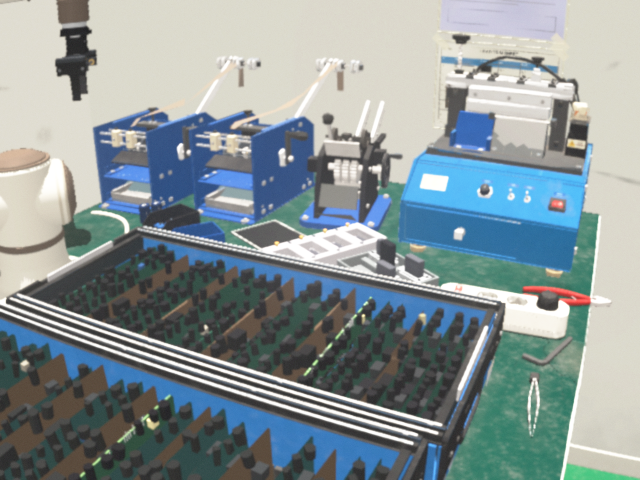

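View pics/side0.png

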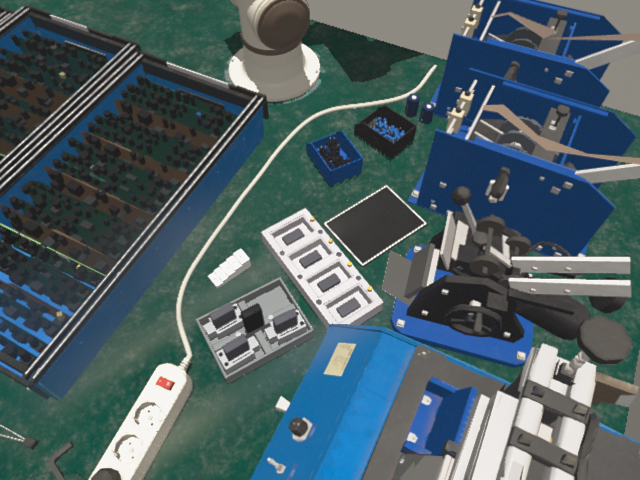

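The side view shows everything: the tray at about (254,330) with 3 inserts, the nest at (320,265), the mat at (376,225) and the gauge at (229,267). I'll enlarge that area.

Run:
```python
import cv2
i=cv2.imread('pics/side0.png')[180:390,185:440]
cv2.imwrite('pics/c1.png',cv2.resize(i,None,fx=3,fy=2.857,interpolation=cv2.INTER_CUBIC) if 0 else cv2.resize(i,(729,600),interpolation=cv2.INTER_CUBIC))
```

```text
(no output)
```

View pics/c1.png

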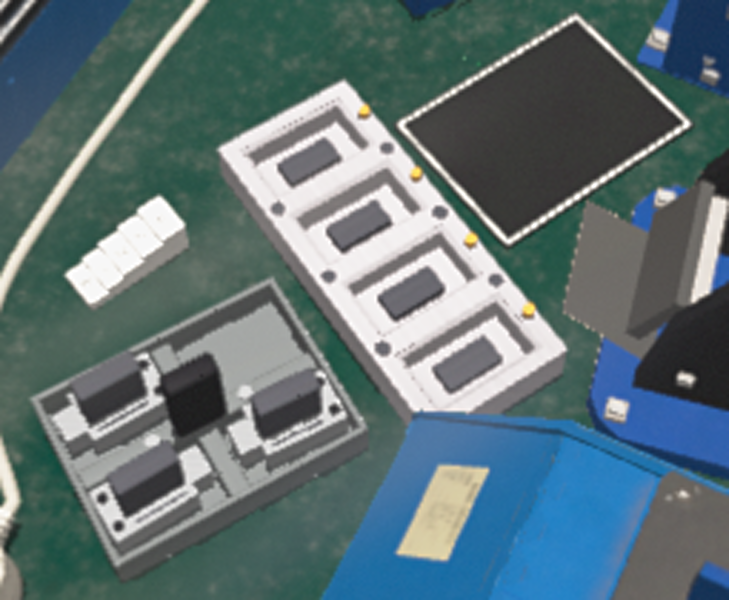

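```bash
cat >> h.py <<'E'
from scipy.optimize import least_squares
def fit(f,px,local,z0=0,g=None):
    px=np.array(px,float);L=np.array(local,float)
    W=np.array([at(f,*p,z0+l[2]) for p,l in zip(px,L)])
    def res(q):
        c,s=np.cos(q[2]),np.sin(q[2])
        return np.concatenate([proj(f,[q[0]+c*l[0]-s*l[1],q[1]+s*l[0]+c*l[1],z0+l[2]])-p for l,p in zip(L,px)])
    best=min((least_squares(res,[*W.mean(0)[:2],a]) for a in np.radians([0,90,180,270])),key=lambda o:o.cost)
    q=best.x;print('pose',np.round(q[:2],4),'yaw',round((np.degrees(q[2])+180)%360-180,2),'rms px',round(np.sqrt(2*best.cost/len(px)),2));return q
E
python3 - <<'E'
from h import *
C=lambda l:[(185+x/2.857,180+y/2.857) for x,y in l]
f='side0'
print('mat');fit(f,C([(400,124),(577,15),(690,124),(507,243)]),[(-.056,-.075,.002),(-.056,.075,.002),(.056,.075,.002),(.056,-.075,.002)])
print('nest');fit(f,C([(219,152),(346,82),(565,350),(364,107),(417,171),(471,237),(529,307)]),[(-.11,-.045,.03),(-.11,.045,.03),(.11,.045,.03)]+[(x,.04,.037) for x in(-.081,-.027,.027,.081)])
print('tray');fit(f,C([(35,400),(272,280),(367,432),(121,562)]),[(-.054,-.074,.026),(-.054,.074,.026),(.054,.074,.026),(.054,-.074,.026)])
print('gauge');[print(at(f,*p,0.0)[:2]) for p in C([(65,275),(93,306),(188,243),(160,196)])]
E
```

```text
mat
pose [ 0.4554 -0.0638] yaw 3.01 rms px 2.01
nest
pose [ 0.4878 -0.2037] yaw 0.62 rms px 0.83
tray
pose [ 0.5189 -0.3421] yaw -2.9 rms px 2.0
gauge
[ 0.38752849 -0.36106773]
[ 0.4147689  -0.35691818]
[ 0.4081009  -0.29047146]
[ 0.37005848 -0.28834486]
```

Run:
```python
from h import *
for p in [(430,200),(410,185),(395,330),(530,350),(435,320)]: print('side',p,at('side0',*p,0)[:2])
for p in [(265,215),(235,215),(350,225),(140,200)]: print('scene',p,at('scene0',*p,0)[:2])
c=np.load('pics/scene0.npz')['p']
for b,t in [((265,215),(335,62)),((250,215),(240,62)),((345,225),(370,100)),((480,250),(480,40))]:
    B=at('scene0',*b,0);p,q=ray('scene0',*t);d=np.hypot(*(B-c)[:2]);
    print('top z near base dist',p[2]+q[2]*d/np.hypot(*q[:2]),'+.15',p[2]+q[2]*(d+.15)/np.hypot(*q[:2]), (p+q*d/np.hypot(*q[:2]))[:2])
```

```text
side (430, 200) [0.46779742 0.05071517]
side (410, 185) [0.42023452 0.04261204]
side (395, 330) [ 0.63479928 -0.16027809]
side (530, 350) [ 0.77198084 -0.00971838]
side (435, 320) [ 0.65578101 -0.09719995]
scene (265, 215) [0.50434786 0.05544859]
scene (235, 215) [0.44979692 0.09314922]
scene (350, 225) [ 0.62304889 -0.09679636]
scene (140, 200) [0.30723556 0.31448117]
top z near base dist 0.3310001304446625 +.15 0.31227753227997423 [ 0.63165679 -0.0253272 ]
top z near base dist 0.33270867306918295 +.15 0.3142383943343973 [0.46955578 0.07815556]
top z near base dist 0.2654506520439853 +.15 0.23769561212316098 [ 0.64979919 -0.11853737]
top z near base dist 0.39843550006330225 +.15 0.38617720721071847 [ 0.73342421 -0.317533  ]
```

```bash
python3 - <<'E'
from h import *
p1,a=ray('side0',342,359);p2,b=ray('scene0',433,182)
s=np.linalg.lstsq(np.c_[a,-b],p2-p1,rcond=None)[0];print('label',p1+s[0]*a,p2+s[1]*b)
E
python3 -m jog '{"delta_pos":[[0,0,41],[0,0,41],[0,0,41],[0,0,41],[0,0,41],[20,-30,0],[20,-30,0],[20,-30,0],[20,-30,0],[20,-30,0]],"rot":[[0,0,0],[0,0,0],[0,0,0],[0,0,0],[0,0,0],[0,0,-3],[0,0,-3],[0,0,-3],[0,0,-3],[0,0,-3]],"grip":[100,100,100,100,100,100,100,100,100,100]}'
python3 -m jog '{"delta_pos":[[20,-30,0],[20,-30,0],[13,-38,0],[13,-38,0],[13,-38,0],[13,-38,0],[13,-38,0],[13,-38,0],[13,-38,0],[13,-38,0]],"rot":[[0,0,-3],[0,0,-3],[0,0,-3],[0,0,-3],[0,0,-3],[0,0,-3],[0,0,-3],[0,0,-3],[0,0,-3],[0,0,-3]],"grip":[100,100,100,100,100,100,100,100,100,100]}'
python3 -m jog '{"delta_pos":[[0,-40,0],[0,-40,0],[0,-40,0],[0,-40,0],[0,-40,-10],[0,-40,-20],[0,-40,-20],[0,-40,-20],[0,-20,-40],[0,-8,-40]],"rot":[[0,0,-3],[0,0,-3],[0,0,-3],[0,0,-3],[0,0,-3],[0,0,-3],[0,0,-3],[0,0,-3],[0,0,0],[0,0,0]],"grip":[100,100,100,100,100,100,100,100,100,100]}'
python3 - <<'E'
from h import *
print(np.round(st()['joints'],1));cap('wrist','w1')
E
```

```text
label [ 0.66808847 -0.29087241  0.13864336] [ 0.66649915 -0.28883225  0.13960711]
time_s: 0.98
tcp_pos: [0.354, 0.4197, 0.4523]
ee_rot: [[0.777, -0.63, -0.0], [-0.63, -0.777, -0.0], [-0.0, 0.0, -1.0]]
wrist_force: [0.5, 0.5, -0.4]
gripper_width: 0.998
time_s: 1.82
tcp_pos: [0.4975, 0.0553, 0.4526]
ee_rot: [[0.357, -0.934, 0.0], [-0.934, -0.357, 0.0], [-0.0, -0.0, -1.0]]
wrist_force: [1.1, 0.7, 0.7]
gripper_width: 0.999
time_s: 2.65
tcp_pos: [0.4976, -0.2843, 0.3089]
ee_rot: [[-0.055, -0.998, 0.003], [-0.998, 0.055, -0.001], [0.001, -0.003, -1.0]]
wrist_force: [1.1, -0.4, -0.8]
gripper_width: 1.0
2.65 [ 0.4976 -0.2843  0.3089] [ 1.1 -0.4 -0.8] 0.9995376834817775
[[-0.055 -0.998  0.003]
 [-0.998  0.055 -0.001]
 [ 0.001 -0.003 -1.   ]]
[-13.5  14.8  -1.3   0.  -73.8  10.4]
```

View pics/w1.png

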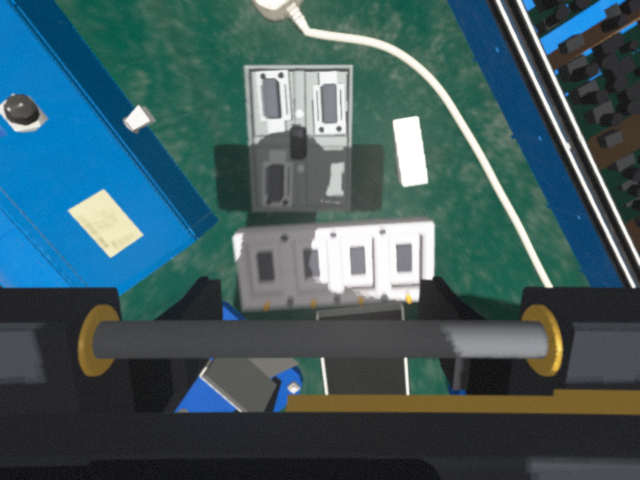

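The wrist view shows the tray at (298,140), the nest at (337,265) and the gauge at (411,150). Next is a crop for measuring.

Run:
```python
import cv2
i=cv2.imread('pics/w1.png')[55:330,225:445]
cv2.imwrite('pics/c2.png',cv2.resize(i,(480,600),interpolation=cv2.INTER_CUBIC))
```

```text
(no output)
```

View pics/c2.png

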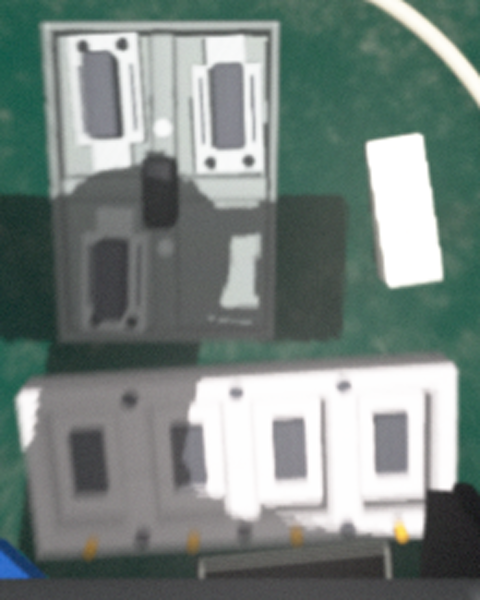

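Run:
```python
from h import *
C=lambda l:[(225+x/2.1818,55+y/2.1818) for x,y in l]
f='w1'
print('tray');fit(f,C([(41,24),(279,22),(274,340),(58,340)]),[(.054,-.074,.026),(-.054,-.074,.026),(-.054,.074,.026),(.054,.074,.026)])
print('post',at(f,*C([(161,191)])[0],.06))
print('nest');fit(f,C([(457,362),(37,558),(20,392),(91,546),(193,541),(297,534),(401,528)]),[(-.11,-.045,.03),(.11,.045,.03),(.11,-.045,.03)]+[(x,.04,.037) for x in(.081,.027,-.027,-.081)])
print('pads');fit(f,C([(88,462),(188,456),(289,448),(391,442)]),[(x,0,.017) for x in(.081,.027,-.027,-.081)])
print('gauge',at(f,*C([(404,208)])[0],.024))
c=np.load('pics/w1.npz');print(c['p'])
```

```text
tray
pose [ 0.5167 -0.3428] yaw -2.93 rms px 2.31
post [ 0.51574526 -0.3440232   0.06      ]
nest
pose [ 0.4864 -0.2078] yaw 0.8 rms px 1.79
pads
pose [ 0.4872 -0.2081] yaw 0.94 rms px 1.28
gauge [ 0.40348371 -0.32832937  0.024     ]
[ 0.49371685 -0.3582474   0.44465555]
```

Run:
```python
from h import *
def tri(*o):
    A=[];B=[]
    for f,u,v in o:
        p,d=ray(f,u,v);d/=np.linalg.norm(d);M=np.eye(3)-np.outer(d,d);A.append(M);B.append(M@p)
    X=np.linalg.lstsq(np.vstack(A),np.hstack(B),rcond=None)[0];return X,[np.round(proj(f,X)-(u,v),1) for f,u,v in o]
print(tri(('w1',217,218),('side0',330,325)))
print(tri(('w1',193,240),('side0',330,325)))
for z in(0,.05,.1,.13): print(z,at('w1',217,218,z)[:2],at('w1',155,150,z)[:2],at('w1',193,240,z)[:2],at('side0',330,325,z)[:2])
```

```text
(array([ 0.59911845, -0.26975425,  0.07448048]), [array([-0.2,  9.4]), array([-5.5,  3.4])])
(array([ 0.6114767 , -0.26876339,  0.10894705]), [array([-0.1, -1. ]), array([ 0.5, -0.4])])
0 [ 0.61870436 -0.26304518] [ 0.67627024 -0.34226176] [ 0.6498025  -0.23848969] [ 0.57224543 -0.24031565]
0.05 [ 0.60464994 -0.27375035] [ 0.65574273 -0.34405929] [ 0.6322512  -0.25195604] [ 0.59028874 -0.25379887]
0.1 [ 0.59059552 -0.28445551] [ 0.63521522 -0.34585682] [ 0.6146999  -0.26542238] [ 0.60833205 -0.26728209]
0.13 [ 0.58216287 -0.29087861] [ 0.62289872 -0.34693534] [ 0.60416912 -0.27350219] [ 0.61915803 -0.27537202]
```

Run:
```python
import cv2,numpy as np
a=cv2.imread('pics/side0.png')[310:480,230:440];b=cv2.imread('pics/scene0.png')[120:290,380:590]
cv2.imwrite('pics/c3.png',cv2.resize(np.hstack([a,b]),(798,323),interpolation=cv2.INTER_CUBIC))
```

```text
(no output)
```

View pics/c3.png

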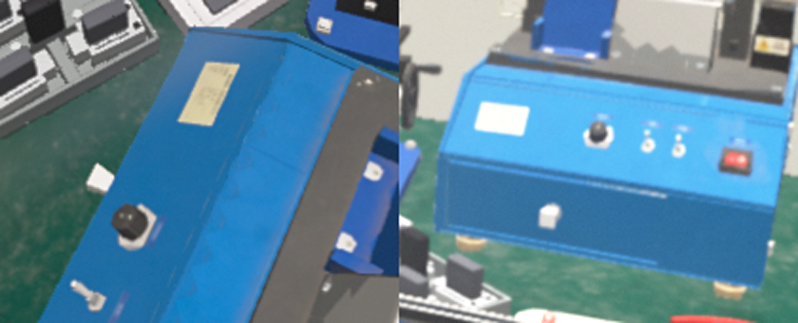

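Run:
```python
from h import *
print(r.sense()['time_s'])
import cv2
i=cv2.imread('pics/w1.png')[300:420,170:420];s=cv2.imread('pics/side0.png')[170:350,330:500];c=cv2.imread('pics/scene0.png')[130:270,220:420]
R=lambda a,w,h:cv2.resize(a,(w,h),interpolation=cv2.INTER_CUBIC)
top=np.hstack([R(i,500,240),np.zeros((240,300,3),np.uint8)])
bot=np.hstack([R(s,340,360),R(c,460,322+38)])
cv2.imwrite('pics/c4.png',np.vstack([top,bot]))
```

```text
2.7
```

View pics/c4.png

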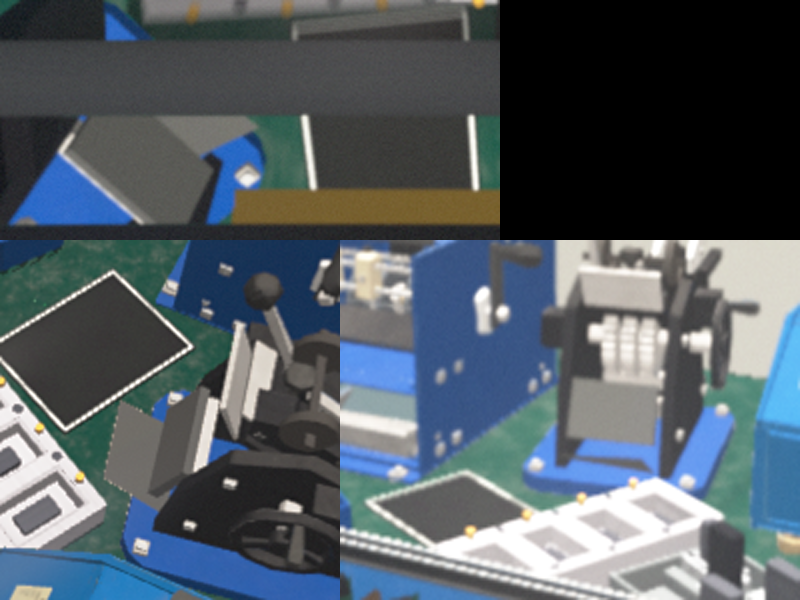

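```bash
cat >> h.py <<'E'
def tri(*o):
    A=[];B=[]
    for f,u,v in o:
        p,d=ray(f,u,v);d/=np.linalg.norm(d);M=np.eye(3)-np.outer(d,d);A.append(M);B.append(M@p)
    X=np.linalg.lstsq(np.vstack(A),np.hstack(B),rcond=None)[0];return np.round(X,3),[np.round(proj(f,X)-(u,v),1) for f,u,v in o]
E
python3 - <<'E'
from h import *
print(tri(('w1',299,362),('side0',389,251)))
print(tri(('w1',299,362),('side0',382,290)))
# dark plate: wrist left corner crop(60,150)  / bottom (140,222); side dark plate corners
print(tri(('w1',200,375),('side0',409,304-0)),tri(('w1',277,383),('side0',423,247)))
# scene flap bottom corner
for z in(.05,.08,.1,.15):print(z,at('side0',389,251,z)[:2],at('w1',299,362,z)[:2],at('side0',382,290,z)[:2])
E
python3 -m jog '{"delta_pos":[[19,-39,-8],[0,-19.5,-38],[0,0,-40],[0,0,-40],[0,0,-40],[0,0,-20],[0,0,0]],"rot":[[0,0,0],[0,0,0],[0,0,0],[0,0,0],[0,0,0],[0,0,0],[0,0,0]],"grip":[60,60,60,60,60,60,60]}'
```

```text
(array([ 0.534, -0.1  ,  0.045]), [array([-0.1, -0.3]), array([ 0.1, -0.2])])
(array([ 0.549, -0.103, -0.002]), [array([-10.6, -23.3]), array([  8.1, -16.8])])
(array([ 0.633, -0.137,  0.09 ]), [array([ -4., -15.]), array([ 5.8, -8.9])]) (array([ 0.56 , -0.058,  0.04 ]), [array([2. , 8.7]), array([-3.5,  5.1])])
0.05 [ 0.53591721 -0.10284943] [ 0.53305347 -0.10298294] [ 0.58593069 -0.15489611]
0.08 [ 0.54903457 -0.11730081] [ 0.53006327 -0.12238704] [ 0.59694033 -0.16715409]
0.1 [ 0.55777948 -0.12693507] [ 0.5280698 -0.1353231] [ 0.6042801  -0.17532608]
0.15 [ 0.57964175 -0.15102071] [ 0.52308614 -0.16766326] [ 0.62262951 -0.19575606]
time_s: 3.28
tcp_pos: [0.5127, -0.3352, 0.1196]
ee_rot: [[-0.052, -0.999, -0.011], [-0.999, 0.052, 0.005], [-0.004, 0.011, -1.0]]
wrist_force: [-1.0, 0.2, 0.0]
gripper_width: 0.622
```

```bash
python3 -m jog '{"delta_pos":[[0,0,-20],[0,0,-20],[0,0,-20],[0,0,0],[0,0,0]],"rot":[[0,0,0],[0,0,0],[0,0,0],[0,0,0],[0,0,0]],"grip":[60,60,60,60,60]}'; python3 -c "
from h import *
cap('wrist','w2')"
```

```text
time_s: 3.7
tcp_pos: [0.5165, -0.3372, 0.0662]
ee_rot: [[-0.05, -0.999, 0.001], [-0.999, 0.05, -0.001], [0.001, -0.001, -1.0]]
wrist_force: [0.2, -0.1, 0.4]
gripper_width: 0.607
```

View pics/w2.png

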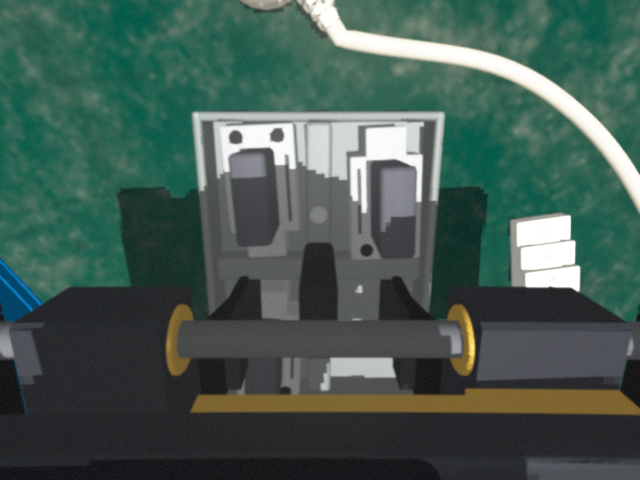

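Post is centred between the fingers (320,275). Closing on it and lifting.

```bash
python3 -m jog '{"delta_pos":[[0,-6,0],[0,0,-5],[0,0,0],[0,0,0],[0,0,0],[0,0,0],[0,0,0],[0,0,0]],"rot":[[0,0,0],[0,0,0],[0,0,0],[0,0,0],[0,0,0],[0,0,0],[0,0,0],[0,0,0]],"grip":[60,60,0,0,0,0,0,0]}'; python3 -m jog '{"delta_pos":[[0,0,5],[0,0,10],[0,0,15],[0,0,20],[0,0,20],[0,0,20],[0,0,20],[0,0,0],[0,0,0],[0,0,0]],"rot":[[0,0,0],[0,0,0],[0,0,0],[0,0,0],[0,0,0],[0,0,0],[0,0,0],[0,0,0],[0,0,0],[0,0,0]],"grip":[0,0,0,0,0,0,0,0,0,0]}'
```

```text
time_s: 4.42
tcp_pos: [0.5155, -0.343, 0.0598]
ee_rot: [[-0.051, -0.999, 0.0], [-0.999, 0.051, -0.0], [0.0, -0.0, -1.0]]
wrist_force: [-1.0, -0.0, 0.9]
gripper_width: 0.232
time_s: 5.25
tcp_pos: [0.514, -0.3421, 0.1677]
ee_rot: [[-0.052, -0.999, -0.004], [-0.999, 0.052, 0.003], [-0.003, 0.004, -1.0]]
wrist_force: [-0.1, 1.6, -7.1]
gripper_width: 0.153
```

Run:
```python
from h import *
c=cap('side','side1');im=c['frame'].astype(int)
for f,im in(('side1',im),):
    m=((im.max(2)<75)&(im.max(2)-im.min(2)<22)).astype(np.uint8)
    n,l=cv2.connectedComponents(m,connectivity=4);k=(l==l[225,376]).astype(np.uint8)
    ct=max(cv2.findContours(k,cv2.RETR_EXTERNAL,cv2.CHAIN_APPROX_NONE)[0],key=cv2.contourArea)
    h=cv2.convexHull(ct);print('area',cv2.contourArea(ct),cv2.contourArea(h))
    W=np.array([at(f,*p,.002)[:2] for p in h[:,0].astype(float)])
    q=cv2.approxPolyN(h,4)[0] if hasattr(cv2,'approxPolyN') else cv2.approxPolyDP(h,5,True)[:,0]
    for p in q:print(p,np.round(at(f,*map(float,p),.002)[:2],4))
    Wq=np.array([at(f,*map(float,p),.002)[:2] for p in q]);print(Wq.mean(0))
    print([ (round(float(np.linalg.norm(e)),4),round(float(np.degrees(np.arctan2(e[1],e[0]))),2)) for e in np.roll(Wq,-1,0)-Wq])
    # dense contour
    Wc=np.array([at(f,*p,.002)[:2] for p in ct[:,0].astype(float)],np.float32)
    print(cv2.minAreaRect(Wc*1000))
# wrist mat near corners
for p in[(316.5,312.5),(403.5,306)]:print(at('w1',*p,.002)[:2])
```

```text
area 3543.5 3637.0
[423 222] [0.4998 0.0074]
[362 263] [ 0.5089 -0.1323]
[326 223] [ 0.4071 -0.1368]
[386 187] [0.4006 0.0014]
[ 0.45409611 -0.06504665]
[(0.14, -86.25), (0.102, -177.44), (0.1384, 92.68), (0.0994, 3.46)]
((454.1504821777344, -65.5760726928711), (100.95384216308594, 139.06781005859375), 3.0968549251556396)
[ 0.51172085 -0.13916283]
[ 0.40583762 -0.14215801]
```

Run:
```python
from h import *
a=at('w2',193,113,.026);b=at('w2',444.5,113,.026);m=(a+b)/2;d=a-b;print(a,b,np.linalg.norm(d))
y=np.arctan2(d[1],d[0]);print('yaw',np.degrees(y),'ctr',m[:2]+.074*np.array([-np.sin(y),np.cos(y)]))
```

```text
[ 0.56658467 -0.4188125   0.026     ] [ 0.46090595 -0.41336644  0.026     ] 0.10581895211458875
yaw -2.95007859861643 ctr [ 0.51755378 -0.34218754]
```

```bash
python3 -m jog '{"delta_pos":[[-2,6,0],[-3,12,0],[-4,18,0],[-5,24,0],[-6,26,0],[-6,26,0],[-6,26,0],[-6,26,0],[-6,26,0],[-5,26,0]],"rot":[[0,0,0.6],[0,0,0.6],[0,0,0.6],[0,0,0.6],[0,0,0.6],[0,0,0.6],[0,0,0.6],[0,0,0.6],[0,0,0.6],[0,0,0.6]],"grip":[0,0,0,0,0,0,0,0,0,0]}'; python3 -m jog '{"delta_pos":[[-4,24,0],[-3,18,0],[-2,12,0],[-1,6,0],[0,0,0],[0,0,0],[0,0,0],[0,0,0]],"rot":[[0,0,0],[0,0,0],[0,0,0],[0,0,0],[0,0,0],[0,0,0],[0,0,0],[0,0,0]],"grip":[0,0,0,0,0,0,0,0]}'
```

```text
time_s: 6.13
tcp_pos: [0.4648, -0.1252, 0.1693]
ee_rot: [[0.055, -0.999, -0.001], [-0.999, -0.055, 0.0], [-0.0, 0.001, -1.0]]
wrist_force: [0.9, 0.8, -7.0]
gripper_width: 0.157
time_s: 6.8
tcp_pos: [0.4565, -0.0677, 0.1696]
ee_rot: [[0.052, -0.999, -0.0], [-0.999, -0.052, -0.0], [0.0, 0.0, -1.0]]
wrist_force: [-0.7, -0.4, -6.4]
gripper_width: 0.161
```

```bash
python3 -m jog '{"delta_pos":[[-2,1.4,-8],[0,0,-16],[0,0,-20],[0,0,-20],[0,0,-16],[0,0,-8],[0,0,-6],[0,0,-4],[0,0,0],[0,0,0]],"rot":[[0,0,0],[0,0,0],[0,0,0],[0,0,0],[0,0,0],[0,0,0],[0,0,0],[0,0,0],[0,0,0],[0,0,0]],"grip":[0,0,0,0,0,0,0,0,0,0]}'
python3 -c "
from h import *
cap('side','s2')
i=cv2.imread('pics/s2.png')[140:290,290:490];cv2.imwrite('pics/s2c.png',cv2.resize(i,(800,600),interpolation=cv2.INTER_CUBIC))"
```

```text
time_s: 7.63
tcp_pos: [0.4551, -0.0657, 0.0722]
ee_rot: [[0.054, -0.999, 0.001], [-0.999, -0.054, 0.0], [0.0, -0.001, -1.0]]
wrist_force: [-1.3, -0.3, -6.7]
gripper_width: 0.155
```

View pics/s2c.png

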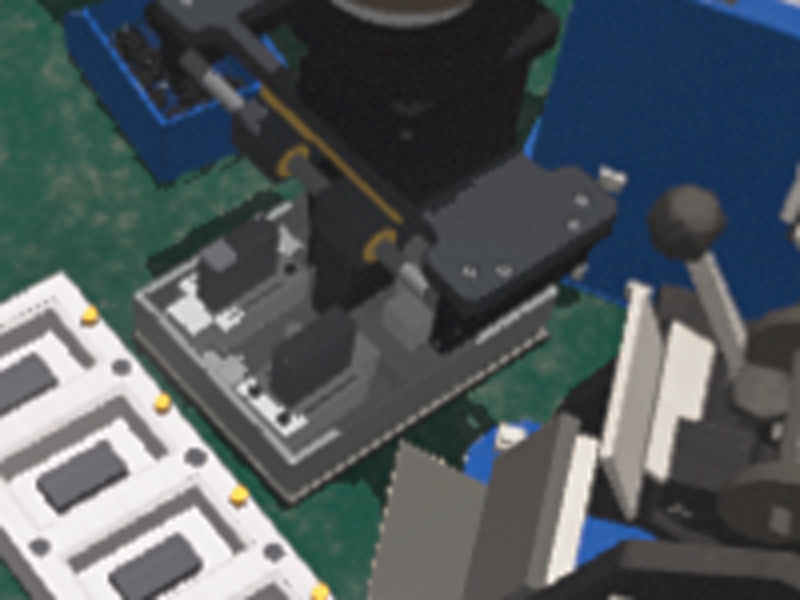

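The tray is hovering about 10 mm above the mat, and the gripper clears the surroundings. Lowering it now.

```bash
python3 -m jog '{"delta_pos":[[-0.5,-0.5,-4],[0,0,-3],[0,0,-2],[0,0,-1],[0,0,-1],[0,0,0],[0,0,0]],"rot":[[0,0,0],[0,0,0],[0,0,0],[0,0,0],[0,0,0],[0,0,0],[0,0,0]],"grip":[0,0,0,0,0,0,0]}'
```

```text
time_s: 8.27
tcp_pos: [0.4545, -0.0661, 0.0653]
ee_rot: [[0.056, -0.998, 0.002], [-0.998, -0.056, -0.001], [0.001, -0.002, -1.0]]
wrist_force: [-11.6, 5.1, 33.3]
gripper_width: 0.158
```

```bash
python3 -m jog '{"delta_pos":[[0,0,1],[0,0,0],[0,0,0]],"rot":[[0,0,0],[0,0,0],[0,0,0]],"grip":[0,0,0]}'; python3 -m jog '{"delta_pos":[[0,0,0],[0,0,0],[0,0,0],[0,0,0]],"rot":[[0,0,0],[0,0,0],[0,0,0],[0,0,0]],"grip":[10,20,40,50]}'; python3 -m jog '{"delta_pos":[[0,0,10],[0,0,30],[0,0,40],[0,0,40],[0,-20,40],[0,-40,40],[0,-30,0],[0,0,0],[0,0,0]],"rot":[[0,0,0],[0,0,0],[0,0,0],[0,0,0],[0,0,0],[0,0,0],[0,0,0],[0,0,0],[0,0,0]],"grip":[60,60,60,60,60,60,60,60,60]}'
python3 -c "
from h import *
cap('side','s3');cap('wrist','w3')
i=cv2.imread('pics/w3.png');cv2.imwrite('pics/w3c.png',cv2.resize(i,(800,600),interpolation=cv2.INTER_CUBIC))"
```

```text
time_s: 8.52
tcp_pos: [0.4545, -0.0661, 0.0654]
ee_rot: [[0.055, -0.998, 0.002], [-0.998, -0.055, -0.001], [0.001, -0.002, -1.0]]
wrist_force: [-8.3, 3.0, 23.5]
gripper_width: 0.157
time_s: 8.85
tcp_pos: [0.4552, -0.066, 0.0627]
ee_rot: [[0.054, -0.999, 0.003], [-0.999, -0.054, 0.0], [-0.0, -0.003, -1.0]]
wrist_force: [-0.1, -0.9, -0.9]
gripper_width: 0.273
time_s: 9.6
tcp_pos: [0.454, -0.1453, 0.2488]
ee_rot: [[0.051, -0.999, 0.001], [-0.999, -0.051, 0.0], [-0.0, -0.001, -1.0]]
wrist_force: [-0.6, 0.4, -0.1]
gripper_width: 0.599
```

View pics/w3c.png

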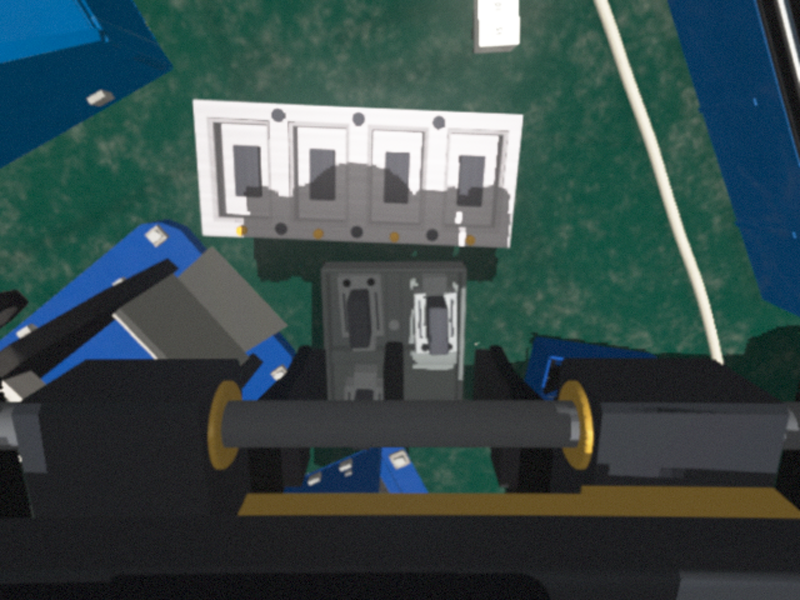

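```bash
python3 -m jog '{"delta_pos":[[0,35,0],[0,35,0],[0,30,0],[0,0,0],[0,0,0],[0,0,0]],"rot":[[0,0,0],[0,0,0],[0,0,0],[0,0,0],[0,0,0],[0,0,0]],"grip":[60,60,60,60,60,60]}'
python3 -c "
from h import *
C=lambda l:[(x/1.25,y/1.25) for x,y in l]
fit('w3',C([(194,100),(522,114),(510,247),(203,236)]),[(.11,-.045,.03),(-.11,-.045,.03),(-.11,.045,.03),(.11,.045,.03)])
fit('w3',C([(247,172),(322,175),(397,178),(472,181)]),[(x,0,.017) for x in(.081,.027,-.027,-.081)])
cap('wrist','w4')
i=cv2.imread('pics/w4.png')[20:280,180:500];cv2.imwrite('pics/w4c.png',cv2.resize(i,None,fx=2.3,fy=2.3,interpolation=cv2.INTER_CUBIC))"
```

```text
time_s: 10.2
tcp_pos: [0.4538, -0.0436, 0.248]
ee_rot: [[0.055, -0.998, -0.001], [-0.998, -0.055, -0.0], [0.0, 0.001, -1.0]]
wrist_force: [0.4, 0.2, -0.3]
gripper_width: 0.597
pose [ 0.4865 -0.2033] yaw 0.79 rms px 0.99
pose [ 0.4864 -0.2032] yaw 0.75 rms px 0.4
```

View pics/w4c.png

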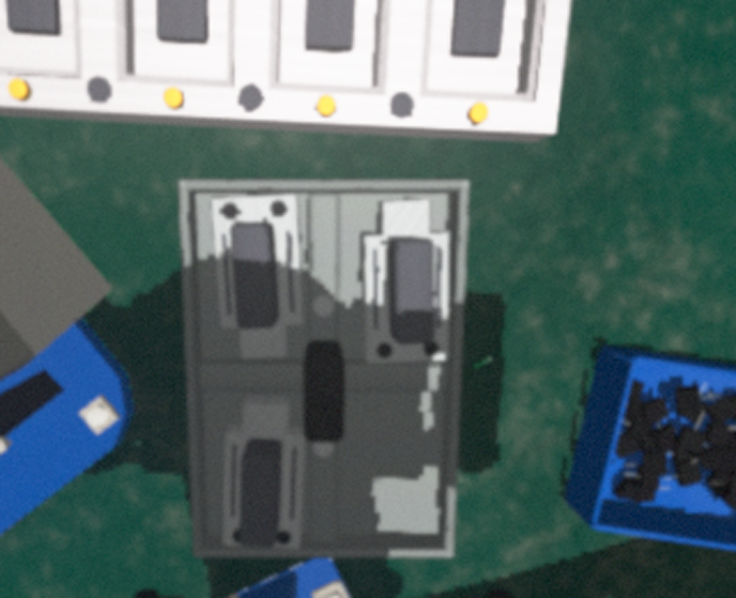

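Run:
```python
from h import *
C=lambda l:[(180+x/2.3,20+y/2.3) for x,y in l]
f='w4'
print('tray');fit(f,C([(180,182),(469,182),(454,556),(196,556)]),[(.054,-.074,.026),(-.054,-.074,.026),(-.054,.074,.026),(.054,.074,.026)],.002)
print('pins');fit(f,C([(19,89),(174,98),(326,105),(479,114)]),[(x,.04,.037) for x in(.081,.027,-.027,-.081)])
print('A');fit(f,C([(212,199),(299,197),(242,357),(288,357)]),[(-.03,-.016,.02),(-.03,.016,.02),(.03,-.009,.02),(.03,.009,.02)],.008)
print('B');fit(f,C([(383,201),(428,200),(365,236),(450,234),(363,359),(440,358)]),[(.03,.009,.02),(.03,-.009,.02),(.018,.016,.02),(.018,-.016,.02),(-.03,.016,.02),(-.03,-.016,.02)],.008)
print('C');fit(f,C([(243,402),(290,402),(228,432),(303,432),(222,547),(300,547)]),[(.03,.009,.02),(.03,-.009,.02),(.018,.016,.02),(.018,-.016,.02),(-.03,.016,.02),(-.03,-.016,.02)],.008)
# tray on mat: side borders
print('post',at(f,*C([(324,390)])[0],.065))
```

```text
tray
pose [ 0.4545 -0.0658] yaw 3.18 rms px 1.87
pins
pose [ 0.4863 -0.203 ] yaw 0.4 rms px 0.82
A
pose [ 0.4809 -0.1027] yaw 95.26 rms px 1.07
B
pose [ 0.4264 -0.1045] yaw -86.94 rms px 1.58
C
pose [ 0.4767 -0.0262] yaw -89.34 rms px 1.03
post [ 0.45500368 -0.06798055  0.065     ]
```

```bash
python3 -m jog '{"delta_pos":[[14,-30,0],[13,-29,-10],[0,0,-40],[0,0,-40],[0,0,-40],[0,0,-30],[0,0,-10],[0,0,0],[0,0,0],[0,0,0]],"rot":[[0,0,0],[0,0,0],[0,0,0],[0,0,0],[0,0,0],[0,0,0],[0,0,0],[0,0,0],[0,0,0],[0,0,0]],"grip":[45,45,45,45,45,45,45,45,45,45]}'
python3 -c "
from h import *
cap('wrist','w5');i=cv2.imread('pics/w5.png');cv2.imwrite('pics/w5c.png',i)"
```

```text
time_s: 11.08
tcp_pos: [0.482, -0.1037, 0.0795]
ee_rot: [[0.053, -0.999, 0.002], [-0.999, -0.053, -0.0], [0.0, -0.002, -1.0]]
wrist_force: [-0.1, -0.1, 0.6]
gripper_width: 0.448
```

View pics/w5c.png

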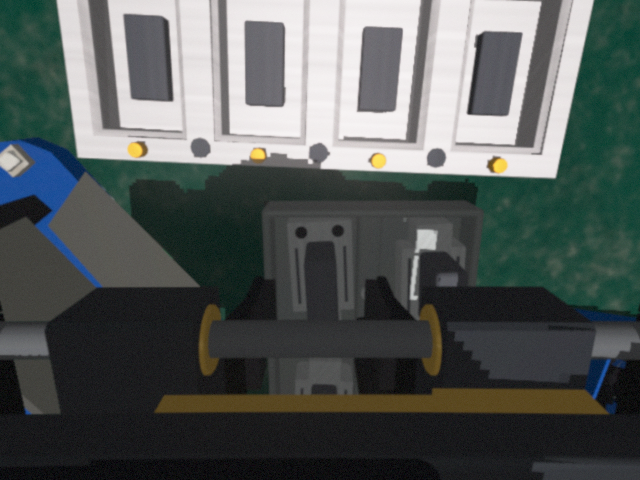

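Rib at (322,265) is centred between the fingers. I'll take the relative insert and nest positions from this same view, then grip.

```bash
python3 - <<'E'
from h import *
f='w5'
fit(f,[(136,149),(257,155),(378,160),(500,165)],[(x,.04,.037) for x in(.081,.027,-.027,-.081)])
print(at(f,288,221,.028),at(f,353,221,.028))
E
python3 -m jog '{"delta_pos":[[-1,1,-11],[0,0,-11],[0,0,0],[0,0,0],[0,0,0],[0,0,0],[0,0,0],[0,0,0],[0,0,0],[0,0,0]],"rot":[[0,0,0],[0,0,0],[0,0,0],[0,0,0],[0,0,0],[0,0,0],[0,0,0],[0,0,0],[0,0,0],[0,0,0]],"grip":[45,45,0,0,0,0,0,0,0,0]}'
```

```text
pose [ 0.4872 -0.204 ] yaw 0.54 rms px 2.09
[ 0.4998828  -0.13248425  0.028     ] [ 0.46847383 -0.13412958  0.028     ]
time_s: 11.97
tcp_pos: [0.4807, -0.1022, 0.0574]
ee_rot: [[0.054, -0.999, 0.002], [-0.999, -0.054, -0.0], [0.0, -0.002, -1.0]]
wrist_force: [-0.3, 1.2, 5.4]
gripper_width: 0.158
```

```bash
python3 -m jog '{"delta_pos":[[0,0,10],[0,0,20],[0,0,30],[0,0,5],[8,-22,0],[9,-26,0],[9,-27,0],[6,-20,0],[1,-5,0],[0,0,0]],"rot":[[0,0,0],[0,0,0],[0,0,0],[0,0,0],[0,0,-0.8],[0,0,-0.8],[0,0,-0.8],[0,0,0],[0,0,0],[0,0,0]],"grip":[0,0,0,0,0,0,0,0,0,0]}';python3 -m jog '{"delta_pos":[[0,0,0],[0,0,0],[0,0,0],[0,0,0]],"rot":[[0,0,0],[0,0,0],[0,0,0],[0,0,0]],"grip":[0,0,0,0]}'
```

```text
time_s: 12.8
tcp_pos: [0.5124, -0.2032, 0.1203]
ee_rot: [[0.009, -1.0, -0.002], [-1.0, -0.009, 0.001], [-0.001, 0.002, -1.0]]
wrist_force: [-0.1, 0.4, -2.2]
gripper_width: 0.162
time_s: 13.13
tcp_pos: [0.5128, -0.2014, 0.1216]
ee_rot: [[0.013, -1.0, -0.0], [-1.0, -0.013, 0.0], [-0.0, 0.0, -1.0]]
wrist_force: [-0.8, -0.4, -1.4]
gripper_width: 0.162
```

```bash
python3 -m jog '{"delta_pos":[[0.7,-1,-10],[0,0,-15],[0,0,-10],[0,0,-5],[0,0,-4],[0,0,-3],[0,0,-3],[0,0,0],[0,0,0]],"rot":[[0,0,0],[0,0,0],[0,0,0],[0,0,0],[0,0,0],[0,0,0],[0,0,0],[0,0,0],[0,0,0]],"grip":[0,0,0,0,0,0,0,0,0]}'
```

```text
time_s: 13.88
tcp_pos: [0.5139, -0.2033, 0.0717]
ee_rot: [[0.012, -1.0, 0.0], [-1.0, -0.012, -0.0], [0.0, -0.0, -1.0]]
wrist_force: [0.4, -0.4, -1.7]
gripper_width: 0.16
```

Insertion is free, with no contact force. Pressing on gently.

```bash
python3 -m jog '{"delta_pos":[[0,0,-2],[0,0,-2],[0,0,-2],[0,0,0]],"rot":[[0,0,0],[0,0,0],[0,0,0],[0,0,0]],"grip":[0,0,0,0]}';python3 -m jog '{"delta_pos":[[0,0,-2],[0,0,-1.5],[0,0,-1.5],[0,0,0],[0,0,0]],"rot":[[0,0,0],[0,0,0],[0,0,0],[0,0,0],[0,0,0]],"grip":[0,0,0,0,0]}'
```

```text
time_s: 14.22
tcp_pos: [0.5139, -0.2033, 0.0657]
ee_rot: [[0.012, -1.0, 0.0], [-1.0, -0.012, -0.0], [0.0, -0.0, -1.0]]
wrist_force: [-0.1, 0.1, 0.6]
gripper_width: 0.16
time_s: 14.63
tcp_pos: [0.5139, -0.2033, 0.0612]
ee_rot: [[0.012, -1.0, 0.001], [-1.0, -0.012, -0.0], [0.0, -0.001, -1.0]]
wrist_force: [-1.7, 0.8, 6.0]
gripper_width: 0.155
```

```bash
python3 -m jog '{"delta_pos":[[0,0,-1.5],[0,0,-1],[0,0,0],[0,0,0]],"rot":[[0,0,0],[0,0,0],[0,0,0],[0,0,0]],"grip":[0,0,0,0]}';python3 -m jog '{"delta_pos":[[0,0,-1],[0,0,0],[0,0,0],[0,0,0]],"rot":[[0,0,0],[0,0,0],[0,0,0],[0,0,0]],"grip":[0,0,0,0]}'
```

```text
time_s: 14.97
tcp_pos: [0.514, -0.2033, 0.0593]
ee_rot: [[0.012, -1.0, 0.001], [-1.0, -0.012, -0.0], [0.0, -0.001, -1.0]]
wrist_force: [-2.0, 1.7, 9.1]
gripper_width: 0.159
time_s: 15.3
tcp_pos: [0.514, -0.2033, 0.0593]
ee_rot: [[0.012, -1.0, 0.001], [-1.0, -0.012, -0.001], [0.001, -0.001, -1.0]]
wrist_force: [-4.8, 2.5, 15.7]
gripper_width: 0.159
```

```bash
python3 -m jog '{"delta_pos":[[0,0,-1],[0,0,0],[0,0,0],[0,0,1],[0,0,1],[0,0,0],[0,0,0],[0,0,0],[0,0,0],[0,0,0]],"rot":[[0,0,0],[0,0,0],[0,0,0],[0,0,0],[0,0,0],[0,0,0],[0,0,0],[0,0,0],[0,0,0],[0,0,0]],"grip":[0,0,0,0,0,20,45,45,45,45]}';python3 -m jog '{"delta_pos":[[0,0,10],[0,0,30],[0,0,40],[0,0,40],[-20,35,40],[-20,35,31],[-20,35,0],[0,35,0],[0,20,0]],"rot":[[0,0,0],[0,0,0],[0,0,0],[0,0,0],[0,0,0.8],[0,0,0.8],[0,0,0.8],[0,0,0],[0,0,0]],"grip":[45,45,45,45,45,45,45,45,45]}';python3 -m jog '{"delta_pos":[[0,0,0],[0,0,0],[0,0,0]],"rot":[[0,0,0],[0,0,0],[0,0,0]],"grip":[45,45,45]}'
python3 - <<'E'
from h import *
cap('wrist','w6')
a=cv2.imread('pics/w4.png',0);b=cv2.imread('pics/w6.png',0)
P=np.load('pics/w4.npz')['p']-np.load('pics/w6.npz')['p'];print(P)
def d(x,y,w,h,m=45):
    t=cv2.Canny(a[y:y+h,x:x+w],40,100);s=cv2.Canny(b[max(0,y-m):y+h+m,x-m:x+w+m],40,100)
    t=cv2.GaussianBlur(t,(0,0),1.5);s=cv2.GaussianBlur(s,(0,0),1.5)
    q=cv2.minMaxLoc(cv2.matchTemplate(s,t,cv2.TM_CCOEFF_NORMED));print(q[3][0]-m,q[3][1]-min(m,y),round(q[1],2))
d(255,95,35,35);d(365,95,25,35);d(330,95,60,90);d(260,190,60,75)
d(240,50,160,28)
i=cv2.imread('pics/w6.png')[0:280,160:520];cv2.imwrite('pics/w6c.png',cv2.resize(i,None,fx=2.1,fy=2.1,interpolation=cv2.INTER_CUBIC))
E
```

```text
time_s: 16.13
tcp_pos: [0.5136, -0.2033, 0.0575]
ee_rot: [[0.012, -1.0, -0.001], [-1.0, -0.012, 0.0], [-0.0, 0.001, -1.0]]
wrist_force: [-0.5, -0.2, 0.5]
gripper_width: 0.402
time_s: 16.88
tcp_pos: [0.4616, -0.0569, 0.2345]
ee_rot: [[0.055, -0.998, 0.003], [-0.999, -0.055, 0.001], [-0.001, -0.003, -1.0]]
wrist_force: [0.2, 0.2, 0.1]
gripper_width: 0.447
time_s: 17.13
tcp_pos: [0.4627, -0.0591, 0.2331]
ee_rot: [[0.054, -0.999, 0.0], [-0.999, -0.054, -0.0], [0.0, -0.0, -1.0]]
wrist_force: [0.2, -0.2, -0.2]
gripper_width: 0.445
[-0.00849961  0.01551996  0.01494448]
7 18 0.46
13 19 0.76
12 19 0.6
9 21 0.89
10 18 0.59
```

```bash
python3 -m jog '{"delta_pos":[[-20,-20,0],[-16,-25.5,-10],[0,0,-40],[0,0,-40],[0,0,-35],[0,0,-20],[0,0,-8],[0,0,0],[0,0,0],[0,0,0]],"rot":[[0,0,0],[0,0,0],[0,0,0],[0,0,0],[0,0,0],[0,0,0],[0,0,0],[0,0,0],[0,0,0],[0,0,0]],"grip":[45,45,45,45,45,45,45,45,45,45]}'
python3 -c "
from h import *
cap('wrist','w7');i=cv2.imread('pics/w7.png')[0:330,100:540];cv2.imwrite('pics/w7c.png',cv2.resize(i,(792,594),interpolation=cv2.INTER_CUBIC))"
```

```text
time_s: 18.02
tcp_pos: [0.428, -0.1046, 0.0811]
ee_rot: [[0.053, -0.999, 0.003], [-0.999, -0.053, 0.0], [0.0, -0.003, -1.0]]
wrist_force: [-0.4, 0.4, 0.4]
gripper_width: 0.448
```

View pics/w7c.png

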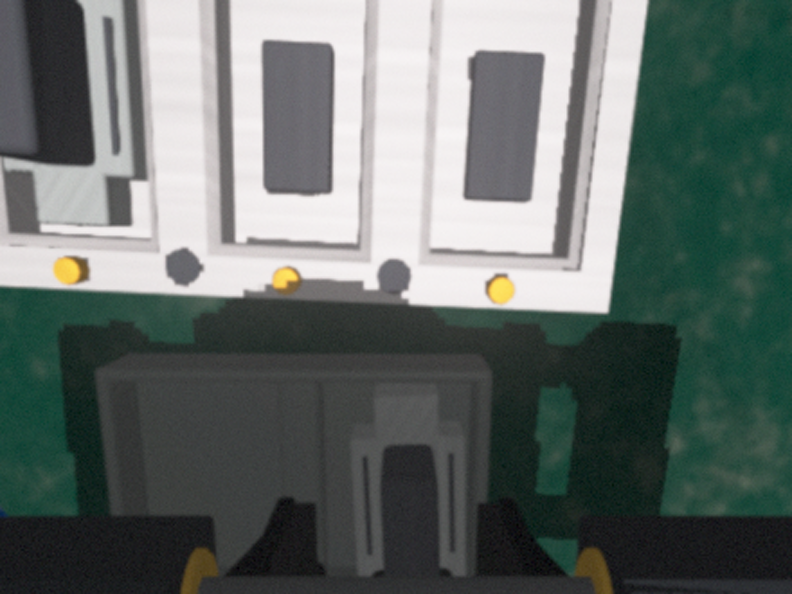

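A sits in recess 3 flush, with its nose at the pin (70,269). B's nose tip is at crop (407,386).

```bash
python3 - <<'E'
from h import *
f='w7';C=lambda l:[(100+x/1.8,y/1.8) for x,y in l]
a,b=[at(f,*p,.028) for p in C([(376,386),(438,385)])];m=(a+b)/2;print(m,np.linalg.norm(a-b),'origin',m[:2]+.03*np.array([-.053,.998]))
fit(f,C([(70,267),(286,278),(501,288)]),[(x,.04,.037) for x in(.027,-.027,-.081)])
E
python3 -m jog '{"delta_pos":[[-2,0.5,-12],[0,0,-11],[0,0,0],[0,0,0],[0,0,0],[0,0,0],[0,0,0],[0,0,0],[0,0,0],[0,0,0]],"rot":[[0,0,0],[0,0,0],[0,0,0],[0,0,0],[0,0,0],[0,0,0],[0,0,0],[0,0,0],[0,0,0],[0,0,0]],"grip":[45,45,0,0,0,0,0,0,0,0]}'
```

```text
[ 0.42767882 -0.1373567   0.028     ] 0.01672765687241433 origin [ 0.42608882 -0.1074167 ]
pose [ 0.4863 -0.2045] yaw 0.41 rms px 2.08
time_s: 18.9
tcp_pos: [0.4251, -0.1039, 0.0574]
ee_rot: [[0.054, -0.999, 0.001], [-0.999, -0.054, -0.0], [0.0, -0.001, -1.0]]
wrist_force: [-1.3, 0.9, 6.2]
gripper_width: 0.156
```

```bash
python3 -m jog '{"delta_pos":[[0,0,10],[0,0,20],[0,0,30],[0,0,10],[-4,-22,0],[-5,-26,0],[-5,-27,0],[-5,-21,0],[-1,-6,0],[0,0,0]],"rot":[[0,0,0],[0,0,0],[0,0,0],[0,0,0],[0,0,0],[0,0,-3],[0,0,-7],[0,0,-7],[0,0,-7],[0,0,-7]],"grip":[0,0,0,0,0,0,0,0,0,0]}';python3 -m jog '{"delta_pos":[[0,0,0],[0,0,0],[0,0,0],[0,0,0],[0,0,0],[0,0,0],[0,0,0],[0,0,0],[0,0,0],[0,0,0]],"rot":[[0,0,-7],[0,0,-7],[0,0,-7],[0,0,-7],[0,0,-7],[0,0,-7],[0,0,-7],[0,0,-7],[0,0,-7],[0,0,-7]],"grip":[0,0,0,0,0,0,0,0,0,0]}';python3 -c "
from h import *
print(st()['joints'])"
```

```text
time_s: 19.73
tcp_pos: [0.4037, -0.2073, 0.1263]
ee_rot: [[-0.476, -0.879, -0.001], [-0.879, 0.476, 0.0], [0.0, 0.001, -1.0]]
wrist_force: [0.2, -0.1, -1.0]
gripper_width: 0.157
time_s: 20.57
tcp_pos: [0.4042, -0.2058, 0.1263]
ee_rot: [[-0.99, 0.144, -0.001], [0.144, 0.99, 0.0], [0.001, 0.0, -1.0]]
wrist_force: [0.7, 0.0, -1.5]
gripper_width: 0.163
20.57 [ 0.4042 -0.2058  0.1263] [ 0.7  0.  -1.5] 0.16275018315866668
[[-0.99   0.144 -0.001]
 [ 0.144  0.99   0.   ]
 [ 0.001  0.    -1.   ]]
[-6.36212870e+00  1.33769697e+01 -3.24079279e+01 -2.44744776e-02
 -4.42618678e+01 -9.19208412e+01]
```

```bash
python3 -m jog '{"delta_pos":[[0,0,0],[0,0,0],[0,0,0],[0,0,0],[0,0,0],[0,0,0],[0,0,0],[0,0,0],[0,0,0],[0,0,0]],"rot":[[0,0,-7],[0,0,-7],[0,0,-7],[0,0,-7],[0,0,-7],[0,0,-7],[0,0,-7],[0,0,-7],[0,0,-7],[0,0,-7]],"grip":[0,0,0,0,0,0,0,0,0,0]}';python3 -m jog '{"delta_pos":[[0,0,0],[0,0,0],[0,0,0],[0,0,0],[0,0,0],[0,0,0]],"rot":[[0,0,-6],[0,0,-4],[0,0,0],[0,0,0],[0,0,0],[0,0,0]],"grip":[0,0,0,0,0,0]}';python3 -c "
from h import *
print(st()['joints'])"
```

```text
time_s: 21.4
tcp_pos: [0.4042, -0.2058, 0.1264]
ee_rot: [[-0.203, 0.979, -0.001], [0.979, 0.203, 0.0], [0.0, -0.001, -1.0]]
wrist_force: [1.1, 0.2, -1.6]
gripper_width: 0.163
time_s: 21.9
tcp_pos: [0.4045, -0.2059, 0.1266]
ee_rot: [[-0.037, 0.999, -0.0], [0.999, 0.037, 0.0], [0.0, -0.0, -1.0]]
wrist_force: [-0.5, -0.4, -0.9]
gripper_width: 0.157
21.9 [ 0.4045 -0.2059  0.1266] [-0.5 -0.4 -0.9] 0.1570413710285813
[[-0.037  0.999 -0.   ]
 [ 0.999  0.037  0.   ]
 [ 0.    -0.    -1.   ]]
[-6.36127059e+00  1.33638227e+01 -3.23781591e+01 -5.15887484e-03
 -4.42714166e+01 -1.71515548e+02]
```

```bash
python3 -m jog '{"delta_pos":[[1,-0.1,-10],[0,0,-15],[0,0,-10],[0,0,-9],[0,0,-4],[0,0,-3],[0,0,-3],[0,0,0],[0,0,0]],"rot":[[0,0,-1.4],[0,0,0],[0,0,0],[0,0,0],[0,0,0],[0,0,0],[0,0,0],[0,0,0],[0,0,0]],"grip":[0,0,0,0,0,0,0,0,0]}'
```

```text
time_s: 22.65
tcp_pos: [0.4059, -0.2061, 0.073]
ee_rot: [[-0.012, 1.0, 0.001], [1.0, 0.012, -0.0], [-0.0, 0.001, -1.0]]
wrist_force: [0.1, 0.3, -1.2]
gripper_width: 0.163
```

```bash
python3 -m jog '{"delta_pos":[[0,0,-2],[0,0,-2],[0,0,-2],[0,0,-2],[0,0,-2],[0,0,0],[0,0,0]],"rot":[[0,0,0],[0,0,0],[0,0,0],[0,0,0],[0,0,0],[0,0,0],[0,0,0]],"grip":[0,0,0,0,0,0,0]}';python3 -m jog '{"delta_pos":[[0,0,-1.5],[0,0,-1.5],[0,0,0],[0,0,0]],"rot":[[0,0,0],[0,0,0],[0,0,0],[0,0,0]],"grip":[0,0,0,0]}';python3 -m jog '{"delta_pos":[[0,0,-1],[0,0,-1],[0,0,0],[0,0,0]],"rot":[[0,0,0],[0,0,0],[0,0,0],[0,0,0]],"grip":[0,0,0,0]}'
```

```text
time_s: 23.23
tcp_pos: [0.4058, -0.206, 0.063]
ee_rot: [[-0.012, 1.0, 0.0], [1.0, 0.012, -0.0], [-0.0, 0.0, -1.0]]
wrist_force: [-1.7, 0.8, 2.7]
gripper_width: 0.158
time_s: 23.57
tcp_pos: [0.4058, -0.206, 0.06]
ee_rot: [[-0.012, 1.0, 0.0], [1.0, 0.012, -0.0], [-0.0, 0.0, -1.0]]
wrist_force: [-1.3, 0.7, 5.0]
gripper_width: 0.156
time_s: 23.9
tcp_pos: [0.4058, -0.206, 0.0594]
ee_rot: [[-0.012, 1.0, 0.0], [1.0, 0.012, -0.0], [-0.0, 0.0, -1.0]]
wrist_force: [-3.4, 4.5, 17.9]
gripper_width: 0.157
```

```bash
python3 -m jog '{"delta_pos":[[0,0,-1],[0,0,0],[0,0,0],[0,0,1],[0,0,1],[0,0,0],[0,0,0],[0,0,0],[0,0,0],[0,0,0]],"rot":[[0,0,0],[0,0,0],[0,0,0],[0,0,0],[0,0,0],[0,0,0],[0,0,0],[0,0,0],[0,0,0],[0,0,0]],"grip":[0,0,0,0,0,20,45,45,45,45]}';python3 -m jog '{"delta_pos":[[0,0,10],[0,0,30],[0,0,40],[0,0,40],[0,0,40],[0,0,30],[0,0,0],[0,0,0],[0,0,0],[0,0,0]],"rot":[[0,0,0],[0,0,0],[0,0,0],[0,0,7],[0,0,7],[0,0,7],[0,0,7],[0,0,7],[0,0,7],[0,0,7]],"grip":[45,45,45,45,45,45,45,45,45,45]}';python3 -m jog '{"delta_pos":[[0,0,0],[0,0,0],[0,0,0],[0,0,0],[5,10,0],[5,10,0],[5,15,0],[10,20,0],[10,25,0],[10,25,0]],"rot":[[0,0,7],[0,0,7],[0,0,7],[0,0,7],[0,0,7],[0,0,7],[0,0,7],[0,0,7],[0,0,7],[0,0,7]],"grip":[45,45,45,45,45,45,45,45,45,45]}'
python3 -c "
from h import *
for z in(0,.1,.2):print(z,at('w4',323,263,z)[:2],at('w4',283,278,z)[:2])
print(tri(('w4',323,263),('side1',430,200)))"
```

```text
time_s: 24.73
tcp_pos: [0.4056, -0.206, 0.0584]
ee_rot: [[-0.011, 1.0, -0.001], [1.0, 0.011, 0.0], [0.0, -0.001, -1.0]]
wrist_force: [1.4, 0.6, 0.3]
gripper_width: 0.403
time_s: 25.57
tcp_pos: [0.4055, -0.2059, 0.2487]
ee_rot: [[-0.766, 0.643, 0.0], [0.643, 0.766, 0.0], [0.0, 0.0, -1.0]]
wrist_force: [0.1, -0.4, -0.5]
gripper_width: 0.456
time_s: 26.4
tcp_pos: [0.4507, -0.1002, 0.2485]
ee_rot: [[-0.866, -0.499, -0.0], [-0.499, 0.866, 0.0], [0.0, 0.0, -1.0]]
wrist_force: [0.6, -0.6, 0.4]
gripper_width: 0.45
0 [0.44794425 0.01734428] [0.48827531 0.03592463]
0.1 [ 0.45075096 -0.01785211] [ 0.48057218 -0.0041136 ]
0.2 [ 0.45355768 -0.0530485 ] [ 0.47286905 -0.04415183]
(array([ 0.457,  0.037, -0.007]), [array([-10. ,  14.8]), array([-10.3,   1.8])])
```

```bash
python3 -m jog '{"delta_pos":[[3,20,0],[0,20,0],[0,17,0],[0,0,0],[0,0,0],[0,0,0],[0,0,0],[0,0,0],[0,0,0]],"rot":[[0,0,7],[0,0,7],[0,0,7],[0,0,7],[0,0,7],[0,0,7],[0,0,7],[0,0,7],[0,0,7]],"grip":[45,45,45,45,45,45,45,45,45]}';python3 -m jog '{"delta_pos":[[0,0,0],[0,0,0],[0,0,0],[0,0,0]],"rot":[[0,0,0],[0,0,0],[0,0,0],[0,0,0]],"grip":[45,45,45,45]}'
python3 - <<'E'
from h import *
cap('wrist','w8')
i=cv2.imread('pics/w8.png')[20:280,180:500];cv2.imwrite('pics/w8c.png',cv2.resize(i,None,fx=2.3,fy=2.3,interpolation=cv2.INTER_CUBIC))
E
```

```text
time_s: 27.15
tcp_pos: [0.4534, -0.044, 0.2484]
ee_rot: [[0.052, -0.999, -0.001], [-0.999, -0.052, 0.0], [-0.0, 0.001, -1.0]]
wrist_force: [0.1, -0.4, 0.8]
gripper_width: 0.446
time_s: 27.48
tcp_pos: [0.4536, -0.044, 0.2486]
ee_rot: [[0.045, -0.999, -0.0], [-0.999, -0.045, 0.0], [-0.0, 0.0, -1.0]]
wrist_force: [0.3, 0.5, 0.7]
gripper_width: 0.449
```

View pics/w8c.png

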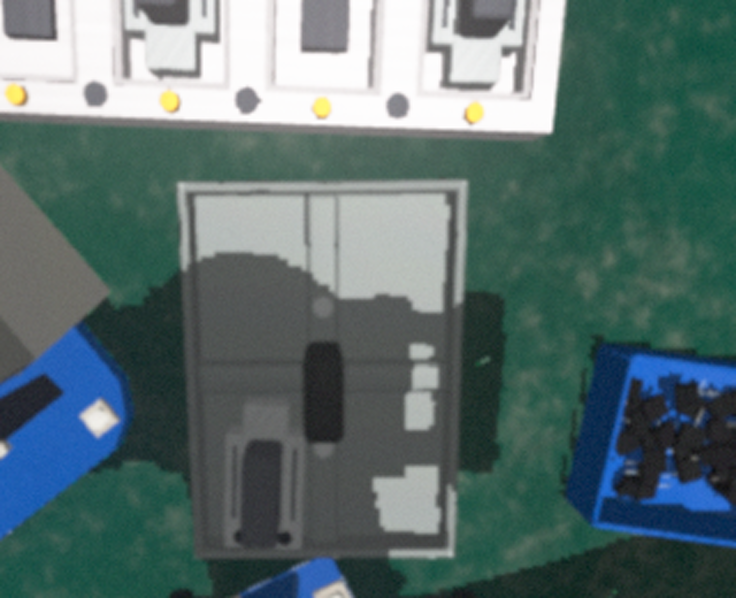

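Tray is unmoved, and A and B are seated with noses to their pins. C is at (262,480) as before, so I'll grip it a little toward the nose.

```bash
python3 -m jog '{"delta_pos":[[12,6,0],[11,7,-10],[0,0,-35],[0,0,-35],[0,0,-35],[0,0,-30],[0,0,-15],[0,0,-8],[0,0,0],[0,0,0]],"rot":[[0,0,-0.6],[0,0,0],[0,0,0],[0,0,0],[0,0,0],[0,0,0],[0,0,0],[0,0,0],[0,0,0],[0,0,0]],"grip":[45,45,45,45,45,45,45,45,45,45]}'
python3 -c "
from h import *
cap('wrist','w9');i=cv2.imread('pics/w9.png');cv2.imwrite('pics/w9c.png',cv2.resize(i[150:300,200:440],(800,500)))"
```

```text
time_s: 28.37
tcp_pos: [0.4777, -0.0308, 0.0811]
ee_rot: [[0.036, -0.999, 0.001], [-0.999, -0.036, -0.0], [0.0, -0.001, -1.0]]
wrist_force: [0.1, -0.3, 0.4]
gripper_width: 0.45
```

View pics/w9c.png

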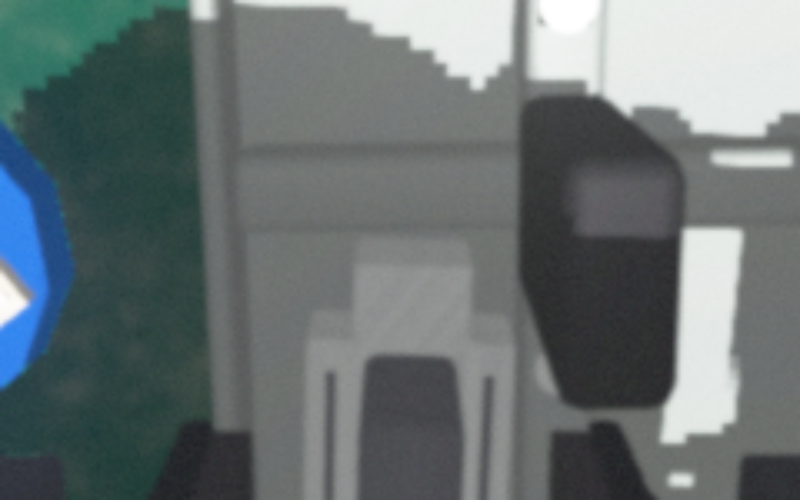

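```bash
python3 - <<'E'
from h import *
m=at('w9',200+412/3.3333,150+262/3.3333,.028);print(m,m[1]+.03);m=at('w9',200+412/3.3333,150+240/3.3333,.008);print(m,m[1]+.03)
E
python3 -m jog '{"delta_pos":[[-1,0,-12],[0,0,-11],[0,0,0],[0,0,0],[0,0,0],[0,0,0],[0,0,0],[0,0,0],[0,0,0],[0,0,0]],"rot":[[0,0,0],[0,0,0],[0,0,0],[0,0,0],[0,0,0],[0,0,0],[0,0,0],[0,0,0],[0,0,0],[0,0,0]],"grip":[45,45,0,0,0,0,0,0,0,0]}'
```

```text
[ 0.47755184 -0.05622087  0.028     ] -0.02622086738405812
[ 0.47734142 -0.05473721  0.008     ] -0.024737206170512095
time_s: 29.25
tcp_pos: [0.4763, -0.0309, 0.0586]
ee_rot: [[0.036, -0.999, 0.002], [-0.999, -0.036, 0.0], [-0.0, -0.002, -1.0]]
wrist_force: [-0.2, 0.6, 6.1]
gripper_width: 0.159
```

```bash
python3 -m jog '{"delta_pos":[[0,0,10],[0,0,20],[0,0,30],[0,0,30],[-2,-15,0],[-3,-28,0],[-4,-35,0],[-4,-35,0],[-3,-30,0],[-1,-20,0]],"rot":[[0,0,0],[0,0,0],[0,0,0],[0,0,0],[0,0,0],[0,0,0],[0,0,0],[0,0,0],[0,0,-4],[0,0,-7]],"grip":[0,0,0,0,0,0,0,0,0,0]}';python3 -m jog '{"delta_pos":[[0,-4,0],[0,0,0],[0,0,0],[0,0,0],[0,0,0],[0,0,0],[0,0,0],[0,0,0],[0,0,0],[0,0,0]],"rot":[[0,0,-7],[0,0,-7],[0,0,-7],[0,0,-7],[0,0,-7],[0,0,-7],[0,0,-7],[0,0,-7],[0,0,-7],[0,0,-7]],"grip":[0,0,0,0,0,0,0,0,0,0]}';python3 -m jog '{"delta_pos":[[0,0,0],[0,0,0],[0,0,0],[0,0,0],[0,0,0],[0,0,0],[0,0,0],[0,0,0],[0,0,0],[0,0,0]],"rot":[[0,0,-7],[0,0,-7],[0,0,-7],[0,0,-7],[0,0,-7],[0,0,-7],[0,0,-7],[0,0,-7],[0,0,-7],[0,0,-7]],"grip":[0,0,0,0,0,0,0,0,0,0]}';python3 -m jog '{"delta_pos":[[0,0,0],[0,0,0],[0,0,0],[0,0,0],[0,0,0]],"rot":[[0,0,-7],[0,0,-7],[0,0,0],[0,0,0],[0,0,0]],"grip":[0,0,0,0,0]}';python3 -c "
from h import *
print(r.sense()['joints'])"
```

```text
time_s: 30.08
tcp_pos: [0.4574, -0.1961, 0.1473]
ee_rot: [[-0.161, -0.987, -0.001], [-0.987, 0.161, 0.0], [-0.0, 0.001, -1.0]]
wrist_force: [-1.0, 0.5, -0.6]
gripper_width: 0.16
time_s: 30.92
tcp_pos: [0.4581, -0.1979, 0.1472]
ee_rot: [[-0.983, -0.186, -0.001], [-0.186, 0.983, 0.0], [0.001, 0.001, -1.0]]
wrist_force: [-0.1, -0.8, -1.0]
gripper_width: 0.16
time_s: 31.75
tcp_pos: [0.4581, -0.1979, 0.1472]
ee_rot: [[-0.51, 0.86, -0.001], [0.86, 0.51, 0.0], [0.001, -0.001, -1.0]]
wrist_force: [0.1, -0.3, -1.2]
gripper_width: 0.156
time_s: 32.17
tcp_pos: [0.4584, -0.198, 0.1475]
ee_rot: [[-0.296, 0.955, -0.001], [0.955, 0.296, 0.0], [0.0, -0.0, -1.0]]
wrist_force: [0.2, -0.4, -0.9]
gripper_width: 0.158
[-4.69606499e+00  1.57799649e+01 -2.49506088e+01 -9.06319431e-03
 -4.93010572e+01 -1.58094318e+02]
```

```bash
python3 -m jog '{"delta_pos":[[0,0,0],[0,0,-10],[0,0,-15],[1,-0.6,-20],[0,0,-15],[0,0,-8],[0,0,-4],[0,0,-2],[0,0,0],[0,0,0]],"rot":[[0,0,-7],[0,0,-6],[0,0,-3.5],[0,0,0],[0,0,0],[0,0,0],[0,0,0],[0,0,0],[0,0,0],[0,0,0]],"grip":[0,0,0,0,0,0,0,0,0,0]}'
```

```text
time_s: 33.0
tcp_pos: [0.4602, -0.1987, 0.0744]
ee_rot: [[-0.01, 1.0, 0.001], [1.0, 0.01, -0.0], [-0.0, 0.001, -1.0]]
wrist_force: [0.1, 0.2, -1.0]
gripper_width: 0.158
```

```bash
python3 -m jog '{"delta_pos":[[-0.5,0,-2],[0,0,-2],[0,0,-2],[0,0,-2],[0,0,-2],[0,0,0],[0,0,0]],"rot":[[0,0,0],[0,0,0],[0,0,0],[0,0,0],[0,0,0],[0,0,0],[0,0,0]],"grip":[0,0,0,0,0,0,0]}';python3 -m jog '{"delta_pos":[[0,0,-1.5],[0,0,-1.5],[0,0,0],[0,0,0]],"rot":[[0,0,0],[0,0,0],[0,0,0],[0,0,0]],"grip":[0,0,0,0]}';python3 -m jog '{"delta_pos":[[0,0,-1],[0,0,-1],[0,0,0],[0,0,0]],"rot":[[0,0,0],[0,0,0],[0,0,0],[0,0,0]],"grip":[0,0,0,0]}'
```

```text
time_s: 33.58
tcp_pos: [0.4594, -0.1986, 0.0642]
ee_rot: [[-0.01, 1.0, 0.001], [1.0, 0.01, -0.0], [-0.0, 0.001, -1.0]]
wrist_force: [-0.9, 0.6, 4.3]
gripper_width: 0.154
time_s: 33.92
tcp_pos: [0.4593, -0.1986, 0.0612]
ee_rot: [[-0.01, 1.0, 0.0], [1.0, 0.01, -0.0], [-0.0, 0.0, -1.0]]
wrist_force: [-1.1, 1.4, 5.4]
gripper_width: 0.159
time_s: 34.25
tcp_pos: [0.4594, -0.1986, 0.0606]
ee_rot: [[-0.011, 1.0, 0.001], [1.0, 0.011, -0.001], [-0.001, 0.001, -1.0]]
wrist_force: [-3.5, 4.4, 14.4]
gripper_width: 0.159
```

```bash
python3 -m jog '{"delta_pos":[[0,0,-1],[0,0,0],[0,0,0],[0,0,1],[0,0,1],[0,0,0],[0,0,0],[0,0,0],[0,0,0],[0,0,0]],"rot":[[0,0,0],[0,0,0],[0,0,0],[0,0,0],[0,0,0],[0,0,0],[0,0,0],[0,0,0],[0,0,0],[0,0,0]],"grip":[0,0,0,0,0,20,45,45,45,45]}';python3 -m jog '{"delta_pos":[[0,0,10],[0,0,30],[0,0,40],[0,0,40],[0,0,40],[0,-30,40],[0,-35,20],[0,0,0],[0,0,0],[0,0,0]],"rot":[[0,0,0],[0,0,0],[0,0,0],[0,0,0],[0,0,0],[0,0,0],[0,0,0],[0,0,0],[0,0,0],[0,0,0]],"grip":[45,45,45,45,45,45,45,45,45,45]}'
python3 -c "
from h import *
cap('wrist','w10')"
python3 -m jog '{"delta_pos":[[-10,-35,10],[-10,-35,10],[-10,-35,10],[-10,-35,0],[-10,-20,0],[0,0,0],[0,0,0],[0,0,0]],"rot":[[0,0,0],[0,0,0],[0,0,0],[0,0,0],[0,0,0],[0,0,0],[0,0,0],[0,0,0]],"grip":[45,45,45,45,45,45,45,45]}'
python3 - <<'E'
from h import *
cap('side','s10')
for P in[(.4865,-.203,.03),(.4545,-.0655,.02),(.403,-.328,.02)]:print(proj('w10',P),proj('s10',P),proj('s10',r.sense()['tcp_pos']))
a=cv2.imread('pics/s10.png')[170:345,225:445];b=cv2.imread('pics/w10.png')[0:290,160:500]
R=lambda i,w,h:cv2.resize(i,(w,h),interpolation=cv2.INTER_CUBIC)
o=np.zeros((600,800,3),np.uint8);o[:334,:420]=R(a,420,334);o[:324,420:]=R(b,380,324)
a2=cv2.imread('pics/s10.png')[205:325,260:385];o[334:590,:267]=R(a2,267,256)
b2=b[:,:][60:230,40:300];o[334:600,400:]=R(b2,400,266)[:266]
cv2.imwrite('pics/fin.png',o)
E
```

```text
time_s: 35.08
tcp_pos: [0.4591, -0.1986, 0.0593]
ee_rot: [[-0.01, 1.0, -0.001], [1.0, 0.01, 0.0], [0.0, -0.001, -1.0]]
wrist_force: [0.2, 0.6, 0.2]
gripper_width: 0.402
time_s: 35.92
tcp_pos: [0.4584, -0.2583, 0.2718]
ee_rot: [[-0.009, 1.0, -0.002], [1.0, 0.009, 0.001], [0.001, -0.002, -1.0]]
wrist_force: [-0.4, 0.1, -0.3]
gripper_width: 0.45
time_s: 36.63
tcp_pos: [0.4093, -0.4175, 0.3018]
ee_rot: [[-0.011, 1.0, -0.002], [1.0, 0.011, 0.002], [0.002, -0.002, -1.0]]
wrist_force: [0.8, 0.4, 0.1]
gripper_width: 0.448
[350.43848506 147.06527141] [319.70660804 264.80888886] [124.97714243 182.55462622]
[316.76360032 -20.47526982] [375.37571014 217.1481208 ] [124.97714243 182.55462622]
[265.74297028 269.54624209] [228.01006325 267.43169453] [124.97714243 182.55462622]
```

View pics/fin.png

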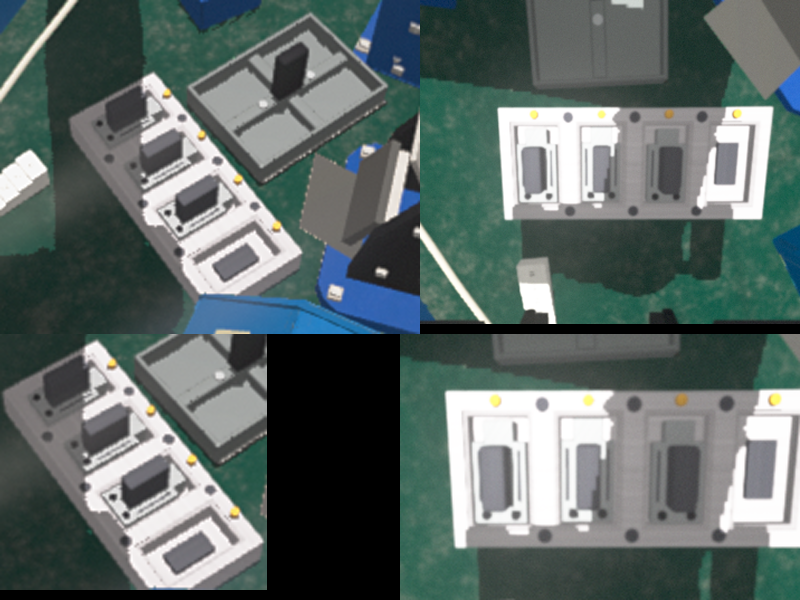

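Run:
```python
from h import *
f='s10';C=lambda l:[(225+x/1.909,170+y/1.909) for x,y in l]
fit(f,C([(188,89),(312,14),(387,88),(262,172)]),[(-.054,-.074,.026),(-.054,.074,.026),(.054,.074,.026),(.054,-.074,.026)],.002)
a=cv2.imread('pics/s3.png',0);b=cv2.imread('pics/s10.png',0);a0=cv2.imread('pics/side0.png',0)
def d(p,q,x,y,w,h,m=12):
    e=lambda i:cv2.GaussianBlur(cv2.Canny(i,40,100),(0,0),1.2)
    r_=cv2.minMaxLoc(cv2.matchTemplate(e(q[y-m:y+h+m,x-m:x+w+m]),e(p[y:y+h,x:x+w]),cv2.TM_CCOEFF_NORMED));print(r_[3][0]-m,r_[3][1]-m,round(r_[1],2))
d(a,b,320,205,60,70);d(a,b,350,215,85,55)
d(a0,b,205,245,50,45)  # gauge
```

```text
pose [ 0.4579 -0.0682] yaw 3.02 rms px 0.88
7 9 0.14
0 1 0.26
0 0 0.87
```

Run:
```python
from h import *
y=np.radians(3.05);u=np.array([np.cos(y),np.sin(y)]);v=np.array([-u[1],u[0]]);c=np.array([.4545,-.0655])
def prof(f,n,w,half,span):
    im=cv2.imread(f'pics/{f}.png').astype(np.float32);o=[]
    for t in np.arange(-8,7,1)*1e-3:
        P=[np.append(c+n*(half+t)+w*s,.002) for s in np.linspace(-span,span,60)]
        q=np.array([proj(f,p) for p in P],np.float32)
        o.append(cv2.remap(im,q[None,:,0],q[None,:,1],cv2.INTER_LINEAR)[0].mean(0).round().astype(int))
    print(f,' '.join(f'{a[0]},{a[2]}' for a in o))
for f in('side1','s10'):
    print('+x');prof(f,u,v,.056,.055);print('-y');prof(f,-v,u,.075,.045)
```

```text
+x
side1 51,53 60,63 88,94 135,145 186,197 209,221 180,191 121,128 74,73 60,47 65,45 71,49 73,52 74,53 74,54
-y
side1 41,43 50,52 72,76 103,109 124,131 117,124 88,94 60,62 45,41 41,33 42,31 42,31 43,32 45,37 52,48
+x
s10 73,73 73,73 75,76 81,83 93,96 103,109 99,105 80,83 65,61 64,50 72,51 77,54 79,56 79,57 80,58
-y
s10 75,75 75,75 75,75 75,76 75,76 75,76 72,72 65,64 57,53 56,46 62,44 70,47 77,53 87,68 108,98
```

```bash
python3 -c "
from station import finish_job
print(finish_job())"
```

```text
the job is handed in; nothing more can be done
None
```

The job is handed in: the tray is on its mat and all three inserts that were present are pressed into the nest.

I carried the tray level by its post and set it down on the mat. The inserts went into recesses 3, 1 and 2, in that order, with their noses toward the brass pins. Two of them needed a half turn. Recess 4 is empty.

**Seating:** each insert stopped within about 0.5 mm of the flush height I had worked out. The wrist force rose to 14–18 N at that point, and I gave each one a last 1 mm push. The final pictures show all three low in the plate with noses at the pins. I judged flushness from the arm's height and the pictures; I did not read the lifter joints.

**Tray:** it is empty, and its yaw of 3.0° matches the mat's. Comparing the visible white border along two edges suggests it sits about 1–2 mm off centre, toward +x and −y. A separate corner fit in the side camera gave 3–5 mm, but that camera read about 3 mm too far in x when I compared it earlier. I accepted the placing as it stands.

**Set-down force:** pressing the tray onto the mat briefly reached about 33 N at the wrist, carried through the grip on the post.

**Other checks:**
- The step gauge has not moved (0 px shift in the picture).
- An image comparison meant to confirm the tray had not been knocked matched too poorly to use. The tray's corner in the last side picture is still where it was when I set it down.

The gripper ended clear of everything, at about 37 s on the robot's clock.

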